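# Zero the index dial and load the marking fixture

## Robot

A 7-joint arm with a two-finger parallel gripper is mounted at the origin on the work surface. World frame = base frame: x ahead of the robot, y to its left, z up, the work surface at z = 0. Lengths are in m, angles in degrees, forces in N, time in s.
With the tool pointing down it reaches from about 0.425 to 0.925 m from the base axis. Payload 6.8 kg.
Tool frame: the origin (TCP) lies midway between the tips of the shut fingers; the grasp point (between the pads) lies 19 mm behind it (manip.pinch_z is the distance from the TCP to the grasp point, in m); z points along the fingers, x is the direction in which the jaws open and shut, and the axes are right-handed (so a half turn about z gives the same grasp; the last joint's range is limited). The gripper opens to 85 mm and grips with 20 to 120 N. Pads are 22 mm wide; open, the fingers measure 114 mm over their backs; the gripper's body (76 mm by 85 mm) begins 54 mm behind the grasp point. The pads swing forward as they close: fully open they stand 13 mm farther back than shut.
Start: joints at [57.004, 27.33, 1.283, 89.118, -0.659, 63.558, -4.761], TCP at [0.304, -0.602, 0.194] pointing down, gripper open.
Joint ranges: [-169.35, 169.35], [-19.33, 120.38], [-80.79, 83.38], [13.8, 139.57], [-78.32, 258.32], [9.67, 109.79], [-169.56, 169.56]. Speed limits (degrees/s): [136.94, 136.94, 180, 180, 180, 180, 180].

## Interface

Orientations are given as [roll, pitch, yaw] about the fixed x, y, z axes, in that order (R = Rz(yaw) Ry(pitch) Rx(roll)).
In Python, from cell import manip gives the robot as it stands.
- The arm moves only by the shell command python3 -m pendant 'ROWS'. ROWS is JSON, a list that holds one entry, the list of rows, each a list of 7 numbers: the turn, a rotation vector about the tool's x, y, z in rad, then the shift along the tool's x, y, z in mm, then the gripper's target within -1 to 1 (fully open at 1, half-way at 0, shut at -1). In form: [[[wx, wy, wz, tx, ty, tz, fingers], ...]]. A call has 1 to 12 rows; each row shifts and turns the commanded pose from where the row before left it, along the tool's axes as they then stand; what a row does not reach is not made up. A row lasts 1/10 s, in which the tool goes at most 50 mm and 8.59 degrees, less where a joint would pass 70% of its speed; a pose out of reach is approached as far as the arm can. A call is refused whole if a number of a shift passes 50 or a number of a turn 0.15, either way. A call with a gripper value outside its range is refused whole. The fingers move at their own pace and stop on an object; the grip force is fixed at half the most. Time passes only in rows, so rows that do not move let the fingers close. It gives the time, the measured TCP pose, the force and the opening at its end, in the units of the state.
- manip.get_state(): the state, without advancing time (a new reading comes with each control period).
- manip.capture(name): name is "scene" or "top"; returns the picture (384x512x3 uint8, red, green, blue); there is no depth.
- manip.calibration(name): a dict with "fx", "fy", "cx", "cy" (pixels), "extrinsics" (4x4, takes a point from camera to world coordinates). Camera axes: x right, y up, looking along -z (the intrinsics and any distortion apply to the point x, -y, -z); pixel columns grow to the right and rows downward; lengths in m; the calibration is good to about 2 mm. A picture is of the moment at which its call begins. calibration takes no time and is no camera call.
- manip.finish_job(): hands the job in, once; it reports no verdict.
The state is a dict: "t": time; "q": joint angles; "qd": joint speeds; "effort": joint torques, N m; "position": TCP position; "ee_rot": TCP orientation; "contact_force": force on the tool from outside, world axes, zero at the start; "wrist_torque": the same for the moment, N m; "width": opening from 0.0 (shut) to 1.0 (fully open).
Only numpy, scipy, OpenCV 4.12 (cv2) and the standard library are available. Lean on these libraries where they do the work, as an engineer would, in place of code of your own. Each camera call takes 0.05 s, during which the arm holds its last target. There are 200 camera calls.

## Task

Get the orange marking fixture ready for the next part: first turn the index dial on its sloping panel by the grey bar until the yellow pointer lies on the red zero mark. Then stand the white handle, black cap down, in the fixture's square well, keeping hold of it until it rests on the bottom before letting go. Leave the dial at zero, and do not push or knock over the blue handle and the carton.

Things in the scene. Friction and masses are not known exactly. Their poses are not given: they have to be found in the camera images.
- fixture: Fixture fixed to the bench: perforated aluminium plate (220 x, 270 y, 12 mm thick) with an orange sloping dial panel at +y and an orange square well at -y. Origin: centre of the plate's underside; z up, x away from the robot. Panel 140 by 130 mm, 30 degrees from level, facing up and to -x: face centre (0, 60, 85) mm, outward normal (-0.5, 0, 0.866), up the slope (0.866, 0, 0.5).
- dial (a joint): Angle of the index dial about the panel's outward normal, rad; 0 when the yellow pointer is on the red zero mark at the top of the slope; positive is clockwise as seen facing the panel. It turns stiffly and stays where it is left; stops at 2.8 either way. It starts clockwise of zero.
- dial_grip (a point): Point on the dial's axis inside its grip bar, 37 mm out from the panel; turns with the dial: x along the bar to the pointer, z outward. Dial: black disc 92 mm across, its face 24 mm below this point, with a grey bar across it 72 mm long, 16 mm thick, 34 mm tall (top 10 mm above this point). A yellow stripe from the bar's middle to one end and on to the disc's rim is the pointer.
- zero_mark (a point): Centre of the red zero mark (14 by 7 mm) on the white scale ring, at the top of the slope, 54 mm from the dial's axis. The other marks are thin black ticks every 30 degrees.
- well (a point): Centre of the floor of the square well, 12 mm above the bench. The well is open at the top, 44 by 44 mm inside, sides along the fixture's x and y, walls 10 mm thick and 65 mm tall (rim 77 mm above the bench). Empty at the start.
- handle: White round tool handle standing upright, loose, about 150 g: a black cap 34 mm in diameter and 25 mm tall at the bottom, then a white body 30 mm in diameter up to 132 mm (with a thin black band near its top), then a 20 mm stub up to 140 mm. Origin: centre of the cap's underside; z along the handle, upward.
- blue_handle: The same handle in blue, standing upright; to be left alone. Origin: centre of its underside.
- carton: Closed cardboard carton, 150 (x) by 120 (y) by 70 mm tall, loose; to be left alone. Origin: centre of its underside.
- scale: White counter scale with a steel pan, 200 (x) by 210 (y) by 58 mm tall, fixed to the bench. Origin: centre of its underside.
Not all that is in view belongs to the job. Of the things like the handle, leave any that is green; of the rest the larger one is meant.

How it is judged:
By the outcome, as a careful person would: the job done as asked, in the order asked, and still so for the second after the job is handed in, with the robot touching nothing.
It also fails if it takes over 64 s, if anything falls off the work surface, if the arm or the gripper's body presses on something with over 40 N, if the wrist force passes 120 N, or if a joint passes its speed limit or range.

## Working session

There is one attempt and no reset: what is moved stays moved. The work goes in short steps, Python scripts to look and compute and a shell command to move; the robot and the scene stay as the last step left them, time stands still between calls to the robot, and variables do not carry over. Pictures are saved under pics/ and viewed, about 8 in all and at most 12, crops included, and the job is handed in when it is done.

```bash
ls; mkdir -p pics
python3 - <<'E'
from cell import manip
import cv2
for n in("scene","top"):
    im=manip.capture(n); cv2.imwrite(f"pics/{n}0.png",im[:,:,::-1]); print(manip.calibration(n))
print(manip.get_state(),manip.pinch_z)
a=cv2.imread("pics/scene0.png");b=cv2.imread("pics/top0.png")
E
```

```text
pics
{'fx': 350.463331250016, 'fy': 350.463331250016, 'cx': 258.0625715985929, 'cy': 190.53253899374386, 'extrinsics': array([[ 0.63602354, -0.55538876,  0.53574003,  1.09442856],
       [ 0.7714637 ,  0.44159985, -0.45807569, -0.44888757],
       [ 0.01782737,  0.70465091,  0.70933016,  0.79329328],
       [ 0.        ,  0.        ,  0.        ,  1.        ]])}
{'fx': 379.11135401793763, 'fy': 379.11135401793763, 'cx': 251.4214629115598, 'cy': 195.67011281575563, 'extrinsics': array([[-4.08034701e-03,  9.79532687e-01, -2.01243799e-01,
         3.86296443e-01],
       [-9.99990391e-01, -4.31944650e-03, -7.48998113e-04,
         3.89066815e-03],
       [-1.60292996e-03,  2.01238809e-01,  9.79540899e-01,
         1.02117022e+00],
       [ 0.00000000e+00,  0.00000000e+00,  0.00000000e+00,
         1.00000000e+00]])}
{'t': 0.1, 'q': array([57.00366656, 27.37046625,  1.282452  , 89.1715126 , -0.65745951,
       63.55597883, -4.7636102 ]), 'qd': array([-0.00535075, -0.18690683, -0.02603623, -0.19250918, -0.00355469,
       -0.04557102, -0.06344073]), 'effort': array([ 4.14410722e-03, -5.97765183e+01,  1.61367182e+00, -2.81955582e+01,
        1.28815646e-02,  5.08469384e-03, -9.85624638e-06]), 'position': array([ 0.30407096, -0.60199398,  0.19323905]), 'ee_rot': array([ 1.79991127e+02,  9.01577353e-02, -6.31999324e+01]), 'contact_force': array([ 0.49276347, -0.51533602,  0.11421605]), 'wrist_torque': array([-0.06005175, -0.04133335,  0.03781353]), 'width': 1.0025543575795877} 0.0187
```

View pics/scene0.png

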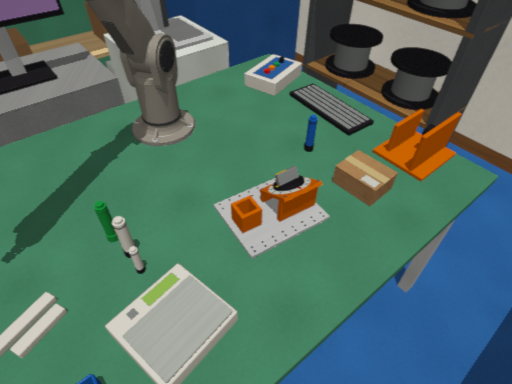

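View pics/top0.png

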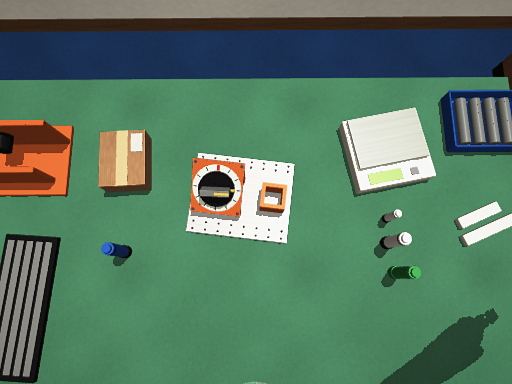

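The scene view shows the fixture, with its dial at about (288,183) and well at (246,213). It also shows the blue handle (310,133), the carton (364,177), and three handle-like things. In the top view those three are green (405,272), larger white (397,240) and smaller white (392,215). The larger white one fits the description; a close crop comes next.

Run:
```python
import cv2,numpy as np
b=cv2.imread("pics/top0.png");a=cv2.imread("pics/scene0.png")
r=lambda i,s:cv2.resize(i,None,fx=s,fy=s,interpolation=cv2.INTER_CUBIC)
L=r(b[145:250,180:300],6)[:600] # placeholder
A=r(b[150:246,183:299],5) #580x480
cv2.imwrite("pics/c1.png",A)
B=r(b[195:285,360:430],6); C=r(a[195:280,90:155],6)[:540]
h=min(B.shape[0],C.shape[0]); cv2.imwrite("pics/c2.png",np.hstack([B[:h],C[:h]]))
```

```text
(no output)
```

View pics/c1.png

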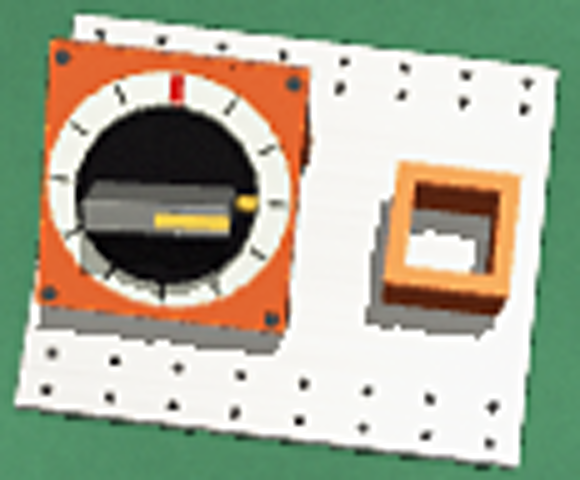

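View pics/c2.png

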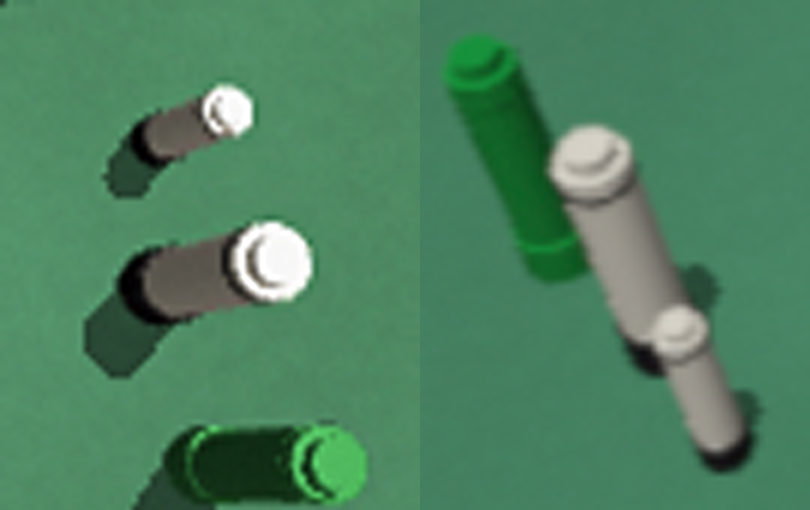

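The crops confirm the choice: the larger white handle has its body-top centre at top px (405,239), with a smaller white one and a green one either side. The dial pointer is about 90° clockwise of the red mark. Next I fit the poses.

```bash
cat > h.py <<'E'
import numpy as np, cv2
from scipy.optimize import least_squares
from scipy.spatial.transform import Rotation as R
from cell import manip
def proj(P,n):
    c=manip.calibration(n);E=np.linalg.inv(c["extrinsics"]);p=np.atleast_2d(P)@E[:3,:3].T+E[:3,3]
    return np.c_[c["cx"]-c["fx"]*p[:,0]/p[:,2], c["cy"]+c["fy"]*p[:,1]/p[:,2]]
def ray(uv,z,n):
    c=manip.calibration(n);E=c["extrinsics"];d=E[:3,:3]@np.array([(uv[0]-c["cx"])/c["fx"],-(uv[1]-c["cy"])/c["fy"],-1])
    return E[:3,3]+d*(z-E[2,3])/d[2]
def fx(P,f): return np.atleast_2d(P)@R.from_euler('z',f[2]).as_matrix().T+np.array([f[0],f[1],0])
Rp=np.array([[.866,0,-.5],[0,-1,0],[.5,0,.866]]) # placeholder, columns: up,?,normal
up=np.array([.866,0,.5]);nn=np.array([-.5,0,.866]);cw=np.array([0,-1,0.]) # clockwise from up seen facing panel (viewer at -x): right = -y
c0=np.array([0,.06,.085])
E
cat > a.py <<'E'
from h import *
crop=lambda p,s,o:(np.array(p)+.5)/s-.5+np.array(o)
px=crop([(75,15),(557,70),(518,467),(15,405),(400,162),(520,175),(505,300),(385,283),(177,89),(247,203)][:9],5,(183,150))
P=np.array([(.11,.135,.012),(.11,-.135,.012),(-.11,-.135,.012),(-.11,.135,.012)])
zm=c0+up*.054
for wy in [None]:
    # unknown well y offset too
    def mod(v):
        w=np.array([(.032,.032+v[3],.077),(.032,v[3]-.032,.077),(-.032,v[3]-.032,.077),(-.032,v[3]+.032,.077)])+[v[4],0,0]
        return proj(fx(np.vstack([P,w,zm]),v),"top")
    s=least_squares(lambda v:(mod(v)-px).ravel(),[.63,.03,-.1,-.07,0]);v=s.x
print("fix",v[:2],np.degrees(v[2]),"well local",v[4],v[3]);print((mod(v)-px).round(1).tolist())
print("well world",fx([v[4],v[3],.012],v))
ptr=crop((247,203),5,(183,150))
th=np.radians(np.arange(60,120,1));q=proj(fx(c0+.013*nn+.041*(np.cos(th)[:,None]*up+np.sin(th)[:,None]*cw),v),"top")
i=np.argmin(np.linalg.norm(q-ptr,axis=1));print("ptr deg",np.degrees(th[i]),np.linalg.norm(q-ptr,axis=1)[i])
print("grip world",fx(c0+.037*nn,v))
t=crop((271,262),6,(360,195));print("handle from rim",ray(t,.132,"top"),"stub",ray(crop((279,261),6,(360,195)),.14,"top"),"cap",ray(crop((155,288),6,(360,195)),.012,"top"))
print("small",ray(crop((229,110),6,(360,195)),.1,"top"),"green",ray(crop((332,463),6,(360,195)),.132,"top"))
t=crop((592-420,165),6,(90,195));print("handle scene",ray(t,.132,"scene"),"small scene",ray(crop((680-420,335),6,(90,195)),.1,"scene"))
print("blue",ray((109,249),.132,"top"),ray((122,251),.01,"top"),"carton",ray((123,158),.07,"top"))
im=cv2.resize(manip.capture("scene")[140:260,205:335,::-1],None,fx=5,fy=5,interpolation=cv2.INTER_CUBIC)
wl=np.array([(a,b+v[3],.077) for a in(.032,-.032) for b in(.032,-.032)])+[v[4],0,0]
a=np.radians(90)
for p in proj(fx(np.vstack([P,wl,zm,c0+.013*nn+.046*cw, c0+.047*nn+.036*cw,c0+.047*nn-.036*cw]),v),"scene"):
    q=(p-[205,140]+.5)*5-.5; cv2.circle(im,tuple(q.round().astype(int).tolist()),4,(255,0,255),1)
cv2.imwrite("pics/ov.png",im)
E
python3 a.py
```

```text
fix [0.59125532 0.03356464] -7.11273317063062 well local -0.00033041592882529015 -0.08475590140572457
[[0.0, -0.2], [0.2, -0.0], [-0.1, -0.1], [-0.2, 0.2], [-0.6, -0.1], [0.3, 0.2], [0.7, -0.3], [-0.5, 0.1], [0.0, 0.0]]
well world [[ 0.5804328  -0.05049811  0.012     ]]
ptr deg 85.0 0.06385224706647824
grip world [[0.58032701 0.09539361 0.117042  ]]
handle from rim [ 0.46572423 -0.35362831  0.132     ] stub [ 0.46538193 -0.35353327  0.14      ] cap [ 0.4652109  -0.34972576  0.012     ]
small [ 0.53072051 -0.35461702  0.1       ] green [ 0.38883337 -0.37041468  0.132     ]
handle scene [ 0.46739683 -0.35514292  0.132     ] small scene [ 0.54056077 -0.36004787  0.1       ]
blue [0.44366347 0.3367179  0.132     ] [0.44614015 0.34760189 0.01      ] carton [0.68380334 0.34018164 0.07      ]
```

View pics/ov.png

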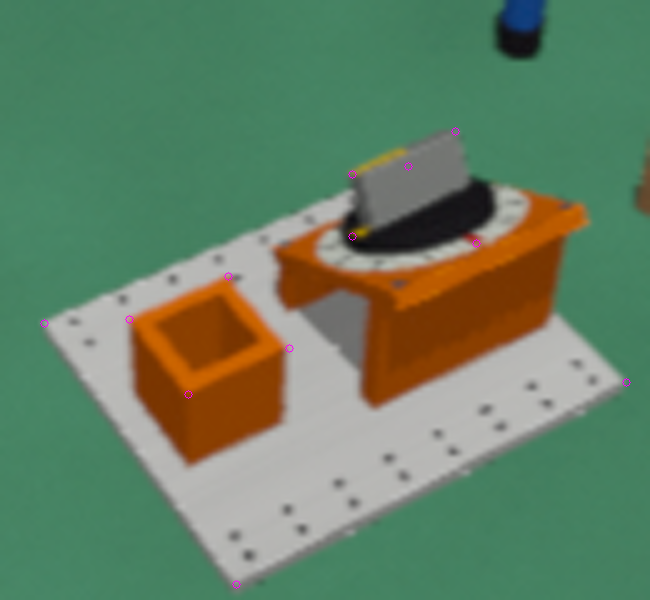

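The overlay agrees within about 1 px: plate corners at (236,585) and (44,323), well rim, and bar end (353,173). The scene and top views agree to about 2 mm. The pointer is roughly 85–90° clockwise. Now a planning helper that prints suggested rows.

```bash
cat >> h.py <<'E'
def now():
    s=manip.get_state();return np.array(s["position"]),R.from_euler('xyz',s["ee_rot"],degrees=True),s
def plan(p1,R1,n):
    p,r,s=now();w=(r.inv()*R1).as_rotvec();d=(np.array(p1)-p)*1000
    print("need: dist",np.linalg.norm(d).round(1),"ang",np.degrees(np.linalg.norm(w)).round(1),"wvec/n",(w/n).round(3))
    for i in range(n):
        print(list((w/n).round(3)), (((r*R.from_rotvec(w*i/n)).inv()).apply(d/n)).round(0).tolist())
V=np.array([.5913,.0336,np.radians(-7.11)])
Rz=R.from_euler('z',V[2])
def dialpose(deg,out=.037,flip=1):   # tool z into panel, x perpendicular to bar; out = grasp point distance from panel
    t=np.radians(deg);x=Rz.apply(np.cos(t-np.pi/2)*up+np.sin(t-np.pi/2)*cw)*flip;z=Rz.apply(-nn)
    Rm=np.c_[x,np.cross(z,x),z]
    return fx(c0+out*nn,V)[0]+z*manip.pinch_z,R.from_matrix(Rm)
E
python3 - <<'E'
from h import *
print([a for a in dir(manip) if a[0]!='_'])
p,r=dialpose(87,.037+.12);print(p,r.as_euler('xyz',degrees=True))
plan(p,r,20)
E
```

```text
['Unreachable', 'calibration', 'capture', 'finish_job', 'get_state', 'pinch_z']
[0.53010822 0.10169764 0.2047678 ] [178.26917841 -29.95540018  -3.64685111]
need: dist 739.2 ang 65.7 wvec/n [ 0.012  0.025 -0.05 ]
[np.float64(0.012), np.float64(0.025), np.float64(-0.05)] [-26.0, -26.0, -1.0]
[np.float64(0.012), np.float64(0.025), np.float64(-0.05)] [-25.0, -27.0, -1.0]
[np.float64(0.012), np.float64(0.025), np.float64(-0.05)] [-24.0, -28.0, -1.0]
[np.float64(0.012), np.float64(0.025), np.float64(-0.05)] [-22.0, -30.0, -1.0]
[np.float64(0.012), np.float64(0.025), np.float64(-0.05)] [-20.0, -31.0, -1.0]
[np.float64(0.012), np.float64(0.025), np.float64(-0.05)] [-19.0, -32.0, -2.0]
[np.float64(0.012), np.float64(0.025), np.float64(-0.05)] [-17.0, -33.0, -2.0]
[np.float64(0.012), np.float64(0.025), np.float64(-0.05)] [-16.0, -34.0, -2.0]
[np.float64(0.012), np.float64(0.025), np.float64(-0.05)] [-14.0, -34.0, -2.0]
[np.float64(0.012), np.float64(0.025), np.float64(-0.05)] [-12.0, -35.0, -1.0]
[np.float64(0.012), np.float64(0.025), np.float64(-0.05)] [-10.0, -36.0, -1.0]
[np.float64(0.012), np.float64(0.025), np.float64(-0.05)] [-8.0, -36.0, -1.0]
[np.float64(0.012), np.float64(0.025), np.float64(-0.05)] [-6.0, -36.0, -1.0]
[np.float64(0.012), np.float64(0.025), np.float64(-0.05)] [-5.0, -37.0, -1.0]
[np.float64(0.012), np.float64(0.025), np.float64(-0.05)] [-3.0, -37.0, -0.0]
[np.float64(0.012), np.float64(0.025), np.float64(-0.05)] [-1.0, -37.0, 0.0]
[np.float64(0.012), np.float64(0.025), np.float64(-0.05)] [1.0, -37.0, 1.0]
[np.float64(0.012), np.float64(0.025), np.float64(-0.05)] [3.0, -37.0, 1.0]
[np.float64(0.012), np.float64(0.025), np.float64(-0.05)] [5.0, -37.0, 2.0]
[np.float64(0.012), np.float64(0.025), np.float64(-0.05)] [6.0, -36.0, 2.0]
```

```bash
python3 -m pendant '[[[0,0,0,0,0,-40,1],[0,0,-0.05,-20,-20,-30,1],[0,0,-0.08,-26,-27,0,1],[0,0,-0.1,-25,-30,0,1],[0,0,-0.1,-22,-32,0,1],[0,0,-0.1,-19,-33,0,1],[0,0,-0.1,-15,-34,0,1],[0,0,-0.1,-11,-36,0,1],[0,0,-0.1,-8,-37,0,1],[0,0,-0.1,-5,-37,0,1],[0,0,-0.1,-2,-37,0,1],[0,0,-0.1,2,-37,0,1]]]'
python3 - <<'E'
from h import *
p,r=dialpose(87,.037+.12);plan(p,r,10);print(now()[2]["q"])
E
```

```text
t: 1.35
position: [0.409, -0.209, 0.264]
ee_rot: [180.0, 0.0, -4.0]
contact_force: [1.1, -0.7, -0.2]
width: 0.998
need: dist 338.7 ang 30.0 wvec/n [-0.003  0.052  0.   ]
[np.float64(-0.003), np.float64(0.052), np.float64(0.0)] [10.0, -32.0, 6.0]
[np.float64(-0.003), np.float64(0.052), np.float64(0.0)] [10.0, -32.0, 6.0]
[np.float64(-0.003), np.float64(0.052), np.float64(0.0)] [9.0, -32.0, 7.0]
[np.float64(-0.003), np.float64(0.052), np.float64(0.0)] [9.0, -32.0, 7.0]
[np.float64(-0.003), np.float64(0.052), np.float64(0.0)] [9.0, -32.0, 7.0]
[np.float64(-0.003), np.float64(0.052), np.float64(0.0)] [8.0, -32.0, 8.0]
[np.float64(-0.003), np.float64(0.052), np.float64(0.0)] [8.0, -32.0, 8.0]
[np.float64(-0.003), np.float64(0.052), np.float64(0.0)] [7.0, -32.0, 8.0]
[np.float64(-0.003), np.float64(0.052), np.float64(0.0)] [7.0, -32.0, 9.0]
[np.float64(-0.003), np.float64(0.052), np.float64(0.0)] [6.0, -32.0, 9.0]
[ 38.32832233   4.02121123 -19.90491183 111.07398418   1.51960461
  65.16003531  13.87763871]
```

```bash
python3 -m pendant '[[[-0.003,0.052,0,10,-32,6,1],[-0.003,0.052,0,10,-32,6,1],[-0.003,0.052,0,9,-32,7,1],[-0.003,0.052,0,9,-32,7,1],[-0.003,0.052,0,9,-32,7,1],[-0.003,0.052,0,8,-32,8,1],[-0.003,0.052,0,8,-32,8,1],[-0.003,0.052,0,7,-32,8,1],[-0.003,0.052,0,7,-32,9,1],[-0.003,0.052,0,6,-32,9,1],[0,0,0,0,0,0,1]]]'
python3 - <<'E'
from h import *
p,r=dialpose(87,.037+.12);plan(p,r,4);print(now()[2]["q"])
a=manip.capture("top")[145:245,180:300,::-1]; b=manip.capture("scene")[130:230,225:345,::-1]
im=np.hstack([a,b]);cv2.imwrite("pics/d1.png",cv2.resize(im,None,fx=3.3,fy=3.3,interpolation=cv2.INTER_CUBIC))
E
```

```text
t: 2.45
position: [0.5273, 0.0937, 0.2059]
ee_rot: [178.0, -28.8, -3.4]
contact_force: [-0.3, -0.2, -0.5]
width: 0.998
need: dist 8.6 ang 1.2 wvec/n [0.001 0.005 0.001]
[np.float64(0.001), np.float64(0.005), np.float64(0.001)] [0.0, -2.0, 0.0]
[np.float64(0.001), np.float64(0.005), np.float64(0.001)] [0.0, -2.0, 0.0]
[np.float64(0.001), np.float64(0.005), np.float64(0.001)] [0.0, -2.0, 0.0]
[np.float64(0.001), np.float64(0.005), np.float64(0.001)] [0.0, -2.0, 0.0]
[ 15.35483535   3.47628094 -43.55295873 127.22102193  37.54271742
  31.39954979 -60.79336734]
```

View pics/d1.png

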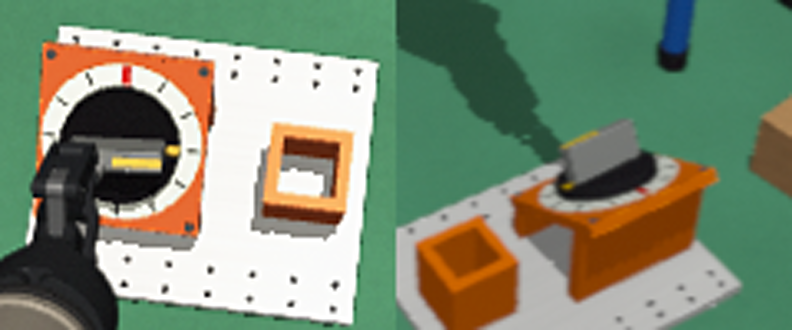

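The gripper is above the dial, with nothing touching. Its apparent shift left is parallax, since it sits higher. Next I correct the pose and advance part way.

```bash
python3 -m pendant '[[[0.002,0.01,0.002,0,-4,15,1],[0.002,0.01,0.002,0,-4,15,1],[0,0,0,0,0,20,1],[0,0,0,0,0,20,1],[0,0,0,0,0,0,1],[0,0,0,0,0,0,1]]]'
python3 - <<'E'
from h import *
p,r=dialpose(87,.037+.0);plan(p,r,3);print(now()[2]["q"])
g=proj(fx(c0+.037*nn,V),"top");p,r,s=now();print(g,proj(p,"scene"))
a=manip.capture("top")[150:230,180:260,::-1]; b=manip.capture("scene")[130:210,235:315,::-1]
im=np.hstack([a,b]);cv2.imwrite("pics/d2.png",cv2.resize(im,None,fx=5,fy=5,interpolation=cv2.INTER_CUBIC))
E
```

```text
t: 3.15
position: [0.5627, 0.0919, 0.1458]
ee_rot: [178.3, -29.9, -4.0]
contact_force: [0.0, 0.1, -0.1]
width: 1.0
need: dist 52.4 ang 0.4 wvec/n [ 0.001  0.    -0.002]
[np.float64(0.001), np.float64(0.0), np.float64(-0.002)] [0.0, -2.0, 17.0]
[np.float64(0.001), np.float64(0.0), np.float64(-0.002)] [0.0, -2.0, 17.0]
[np.float64(0.001), np.float64(0.0), np.float64(-0.002)] [0.0, -2.0, 17.0]
[  9.77348234  13.00752379 -38.98552013 128.13447635  59.70970061
  28.57659396 -81.75091994]
[[214.16460731 192.48921148]] [[281.9063169  163.02661514]]
```

View pics/d2.png

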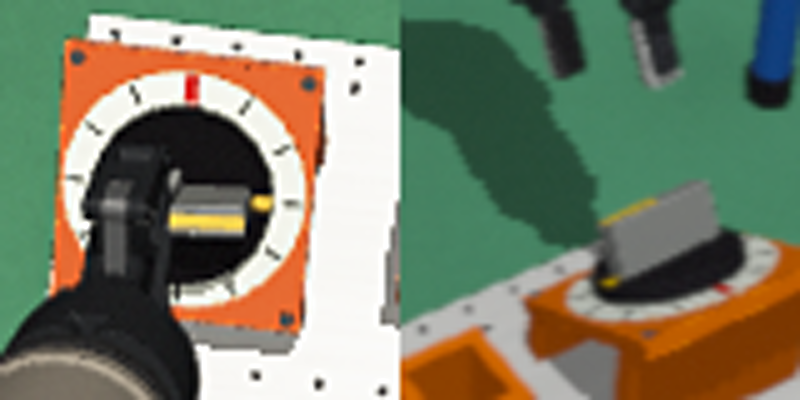

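Run:
```python
from h import *
p,r,s=now();print(p,s["width"])
for b in(.013,.032,.06):
  for n in("scene","top"):
    q=np.array([p+r.apply([d,0,-b]) for d in(-.0425,.0425)])
    uv=proj(q,n);o,k=((235,130),400) if n=="scene" else ((180,150),0)
    print(b,n,uv.round(1).tolist(),"crop",((uv-o)*5+[k,0]).round().tolist())
```

```text
[0.56308755 0.09266574 0.14675943] 0.997356411449067
0.013 scene [[272.9, 157.3], [290.0, 159.6]] crop [[589.0, 136.0], [675.0, 148.0]]
0.013 top [[212.7, 215.8], [213.5, 181.2]] crop [[163.0, 329.0], [168.0, 156.0]]
0.032 scene [[271.3, 151.1], [288.5, 152.9]] crop [[582.0, 105.0], [667.0, 115.0]]
0.032 top [[211.4, 218.8], [212.2, 183.6]] crop [[157.0, 344.0], [161.0, 168.0]]
0.06 scene [[269.0, 141.8], [286.1, 143.0]] crop [[570.0, 59.0], [656.0, 65.0]]
0.06 top [[209.3, 223.4], [210.1, 187.2]] crop [[147.0, 367.0], [151.0, 186.0]]
```

The fingertips appear about 13 px higher in the scene view than the reported TCP predicts. I'll check this before touching anything.

Run:
```python
from h import *
p,r,s=now();out=[]
for n,(x,y,w,h) in {"scene":(225,85,100,120),"top":(170,140,100,120)}.items():
    im=cv2.resize(manip.capture(n)[y:y+h,x:x+w,::-1],None,fx=4,fy=4,interpolation=cv2.INTER_CUBIC)
    im=cv2.convertScaleAbs(im,alpha=1.6,beta=25)
    for d in(-.0425,.0425,0):
        for b in(.0,.013,.0187,.0727,.12):
            q=(proj(p+r.apply([d,0,-b]),n)[0]-[x,y]+.5)*4-.5
            cv2.circle(im,tuple(q.round().astype(int).tolist()),3,(255,0,255) if d else (0,255,0),1)
    out.append(im)
cv2.imwrite("pics/d3.png",np.hstack(out))
```

```text
(no output)
```

View pics/d3.png

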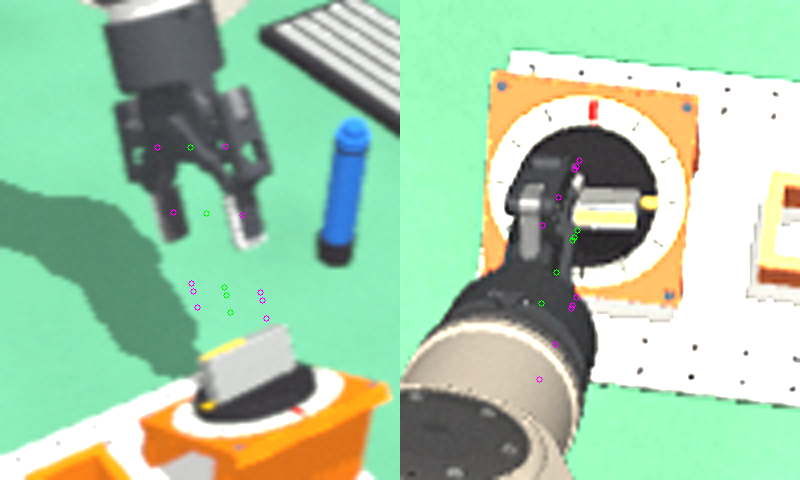

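Run:
```python
from h import *
print("origin scene",proj([0,0,0],"scene"),"top",proj([0,0,0],"top"))
p,r,s=now();print(p,s["ee_rot"])
for nm,uv in(("L",(268,145)),("R",(287,145.7)),):
  e=p+r.apply([.0425 if nm=="R" else -.0425,0,-.013]);print(nm,"expected",e.round(3))
  for z in(.1,.12,.14,.16,.18,.2,.22,.24):
    P=ray(uv,z,"scene");t=(proj(P,"top")[0]-[170,140]+.5)*4-.5+[400,0];print(z,P.round(3),t.round(),"off",((P-e)*1000).round())
```

```text
origin scene [[163.911983   126.61395383]] top [[254.34070117 435.60955057]]
[0.56317085 0.09289687 0.14686018] [178.29085285 -30.0452507   -3.95136646]
L expected [0.52  0.096 0.137]
0.1 [0.432 0.155 0.1  ] [479. 459.] off [-88.  58. -37.]
0.12 [0.451 0.137 0.12 ] [504. 425.] off [-69.  41. -17.]
0.14 [0.47 0.12 0.14] [529. 389.] off [-50.  24.   3.]
0.16 [0.489 0.102 0.16 ] [556. 352.] off [-31.   6.  23.]
0.18 [0.508 0.085 0.18 ] [584. 314.] off [-12. -11.  43.]
0.2 [0.527 0.068 0.2  ] [613. 274.] off [  7. -29.  63.]
0.22 [0.547 0.05  0.22 ] [643. 232.] off [ 27. -46.  83.]
0.24 [0.566 0.033 0.24 ] [674. 189.] off [ 46. -64. 103.]
R expected [0.593 0.091 0.179]
0.1 [0.472 0.2   0.1  ] [406. 392.] off [-121.  109.  -79.]
0.12 [0.49  0.181 0.12 ] [431. 359.] off [-103.   90.  -59.]
0.14 [0.508 0.163 0.14 ] [458. 324.] off [-85.  71. -39.]
0.16 [0.526 0.144 0.16 ] [485. 288.] off [-67.  53. -19.]
0.18 [0.544 0.125 0.18 ] [513. 251.] off [-49.  34.   1.]
0.2 [0.562 0.107 0.2  ] [543. 212.] off [-31.  15.  21.]
0.22 [0.58  0.088 0.22 ] [574. 172.] off [-13.  -3.  41.]
0.24 [0.598 0.069 0.24 ] [606. 131.] off [  5. -22.  61.]
```

The robot base projects where it should (164,127), but the fingertips triangulate about 35 mm short of the reported tip along the tool axis. I'll shut the fingers in free air and find the closed tip by image difference.

```bash
python3 - <<'E'
from h import *
for n in("scene","top"): cv2.imwrite(f"pics/o_{n}.png",manip.capture(n)[:,:,::-1])
E
python3 -m pendant '[[[0,0,0,0,0,0,-1],[0,0,0,0,0,0,-1],[0,0,0,0,0,0,-1],[0,0,0,0,0,0,-1],[0,0,0,0,0,0,-1],[0,0,0,0,0,0,-1],[0,0,0,0,0,0,-1],[0,0,0,0,0,0,-1]]]'
python3 - <<'E'
from h import *
p,r,s=now();print(p,s["width"]);out=[]
for n,(x,y,w,h) in {"scene":(225,85,100,120),"top":(170,140,100,120)}.items():
    c=manip.capture(n)[:,:,::-1];cv2.imwrite(f"pics/s_{n}.png",c)
    d=cv2.absdiff(c,cv2.imread(f"pics/o_{n}.png")).max(2)>25
    dark=(c.max(2)<90)&d
    ys,xs=np.nonzero(dark[y:y+h,x:x+w]);i=np.argsort(-ys)[:6];print(n,"pred tip",proj(p,n).round(1),"lowest new dark",list(zip(xs[i]+x,ys[i]+y)))
    im=cv2.resize(c[y:y+h,x:x+w],None,fx=4,fy=4,interpolation=cv2.INTER_CUBIC)
    im=cv2.convertScaleAbs(im,alpha=1.6,beta=25)
    for b in(0,.0187,.0367,.0727):
        q=(proj(p+r.apply([0,0,-b]),n)[0]-[x,y]+.5)*4-.5
        cv2.circle(im,tuple(q.round().astype(int).tolist()),3,(255,0,255),1)
    out.append(im)
cv2.imwrite("pics/d4.png",np.hstack(out))
E
```

```text
t: 4.25
position: [0.5629, 0.0931, 0.1456]
ee_rot: [178.3, -29.9, -3.9]
contact_force: [-0.9, 0.3, 0.7]
width: -0.003
[0.56290629 0.09307991 0.14564525] -0.003352615996945418
scene pred tip [[282.3 162.9]] lowest new dark [(np.int64(273), np.int64(183)), (np.int64(274), np.int64(182)), (np.int64(271), np.int64(179)), (np.int64(270), np.int64(179)), (np.int64(269), np.int64(179)), (np.int64(267), np.int64(179))]
top pred tip [[213.9 197.2]] lowest new dark [(np.int64(197), np.int64(252)), (np.int64(201), np.int64(248)), (np.int64(201), np.int64(247)), (np.int64(196), np.int64(243)), (np.int64(191), np.int64(240)), (np.int64(194), np.int64(239))]
```

View pics/d4.png

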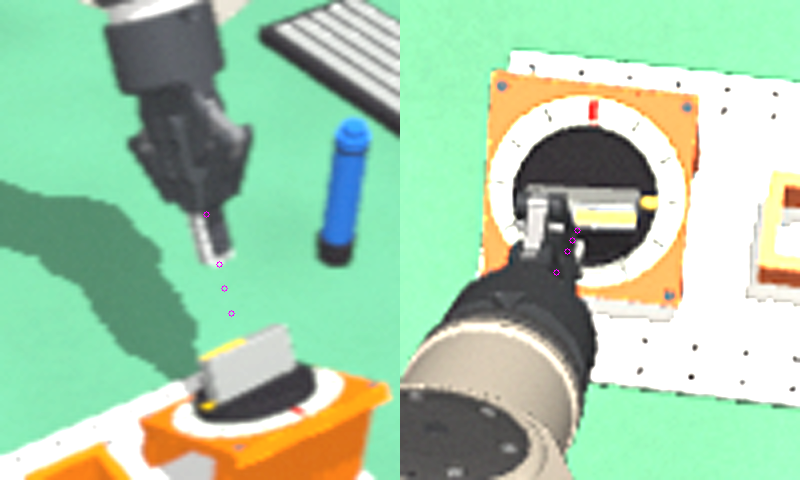

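The shut tip sits on the tool axis at scene crop (217,263), about 37 mm short of the reported TCP at (231,313). So the tool is effectively 37 mm shorter than reported. I'll go about 35 mm deeper than the reported TCP suggests, watching the force.

```bash
python3 -m pendant '[[[0,0,0,0,0,0,1],[0,0,0,0,0,0,1],[0,0,0,0,-1,0,1],[0,0,0,0,-1,0,1],[0,0,0,0,-1,5,1],[0,0,0,0,-1,15,1],[0,0,0,0,-1,15,1],[0,0,0,0,0,15,1],[0,0,0,0,0,12,1],[0,0,0,0,0,0,1]]]'
python3 - <<'E'
from h import *
p,r=dialpose(87,.004);plan(p,r,1);s=now()[2];print(s["q"],s["contact_force"],s["width"])
p,r,s=now()
E
```

```text
t: 5.35
position: [0.5938, 0.0938, 0.09]
ee_rot: [178.3, -29.8, -3.9]
contact_force: [-0.7, 0.4, 0.2]
width: 0.999
need: dist 21.6 ang 0.3 wvec/n [ 0.003  0.003 -0.004]
[np.float64(0.003), np.float64(0.003), np.float64(-0.004)] [2.0, 0.0, 22.0]
[  5.35439283  21.46737229 -34.15729441 127.03892654  75.62897156
  27.88035474 -95.7938059 ] [-0.73249786  0.43292608  0.20618318] 0.9986515511328129
```

```bash
python3 -m pendant '[[[0,0,0,1,0,7,1],[0,0,0,1,0,7,1],[0,0,0,0,0,6,1],[0,0,0,0,0,0,1],[0,0,0,0,0,0,0]]]'; python3 -m pendant '[[[0,0,0,0,0,0,-0.3],[0,0,0,0,0,0,-1],[0,0,0,0,0,0,-1],[0,0,0,0,0,0,-1],[0,0,0,0,0,0,-1],[0,0,0,0,0,0,-1],[0,0,0,0,0,0,-1]]]'
python3 - <<'E'
from h import *
s=now()[2];print(s["q"],s["contact_force"],s["wrist_torque"],s["width"]*85)
E
```

```text
t: 5.85
position: [0.6056, 0.0927, 0.0754]
ee_rot: [178.3, -29.9, -3.9]
contact_force: [0.0, -0.2, 0.9]
width: 0.858
t: 6.55
position: [0.6048, 0.093, 0.0754]
ee_rot: [178.3, -29.9, -3.9]
contact_force: [-5.6, 0.9, 4.3]
width: 0.176
[  4.73986147  23.8116948  -33.0612083  126.35776966  79.75285333
  27.78630186 -99.0100927 ] [-5.64241828  0.85715125  4.319503  ] [ 0.01851432  1.03035705 -0.14989675] 14.996372570882896
```

Gripped: the opening is 15 mm on the 16 mm bar, with small forces, so the 37 mm tool offset holds. Next I turn counter-clockwise.

```bash
python3 -m pendant '[[[0,0,-0.08,0,0,0,-1],[0,0,-0.08,0,0,0,-1],[0,0,-0.08,0,0,0,-1],[0,0,-0.08,0,0,0,-1],[0,0,-0.08,0,0,0,-1],[0,0,-0.08,0,0,0,-1]]]'
python3 - <<'E'
from h import *
p,r,s=now();print(s["q"],s["contact_force"],s["wrist_torque"],s["width"]*85)
z=Rz.apply(-nn);x=r.as_matrix()[:,0];u=Rz.apply(up);c=Rz.apply(cw)
print("bar deg",np.degrees(np.arctan2(x@c,x@u))+90, "tilt",np.degrees(np.arccos(r.as_matrix()[:,2]@z)))
E
```

```text
t: 7.15
position: [0.6045, 0.0929, 0.0752]
ee_rot: [163.6, -25.4, 27.0]
contact_force: [-6.7, -0.1, 4.9]
width: 0.173
[  5.16090611  23.91938084 -33.56862515 126.35418574  79.84522895
  28.00656513 -71.34289815] [-6.70995545 -0.11069857  4.88707366] [ 0.07702617  1.14611283 -0.19797014] 14.69433928371474
bar deg 59.53010125192989 tilt 0.4051143257654829
```

```bash
python3 -m pendant '[[[0,0,-0.1,0,0,0,-1],[0,0,-0.1,0,0,0,-1],[0,0,-0.1,0,0,0,-1],[0,0,-0.1,0,0,0,-1],[0,0,-0.1,0,0,0,-1],[0,0,-0.1,0,0,0,-1],[0,0,-0.1,0,0,0,-1],[0,0,-0.1,0,0,0,-1],[0,0,-0.1,0,0,0,-1],[0,0,-0.1,0,0,0,-1],[0,0,-0.03,0,0,0,-1],[0,0,0,0,0,0,-1]]]'
cat > b.py <<'E'
from h import *
p,r,s=now();print(s["q"],s["contact_force"],s["wrist_torque"],s["width"]*85)
z=Rz.apply(-nn);x=r.as_matrix()[:,0];u=Rz.apply(up);c=Rz.apply(cw)
print("bar deg",np.degrees(np.arctan2(x@c,x@u))+90, "tilt",np.degrees(np.arccos(r.as_matrix()[:,2]@z)))
E
python3 b.py
```

```text
t: 8.35
position: [0.6041, 0.0923, 0.075]
ee_rot: [150.1, -0.2, 82.2]
contact_force: [-7.5, -1.5, 5.7]
width: 0.175
[  6.00594624  24.12660161 -34.56461258 126.34589301  80.05412979
  28.47794297 -12.48477655] [-7.46905863 -1.54097978  5.65998779] [-0.20408224  1.2818016  -0.14224665] 14.848442207400845
bar deg 0.6349153274246646 tilt 0.4301137527982987
```

```bash
python3 -m pendant '[[[0,0,0,0,0,0,1],[0,0,0,0,0,0,1],[0,0,0,0,0,0,1],[0,0,0,0,0,0,1],[0,0,0,0,0,-10,1],[0,0,0,0,0,-20,1],[0,0,0,0,0,-30,1],[0,0,0,0,0,-40,1],[0,0,0,-15,0,-40,1],[0,0,0,-40,0,-20,1],[0,0,0,-40,0,0,1],[0,0,0,-40,0,0,1]]]'
python3 - <<'E'
from h import *
Rd=R.from_matrix(np.array([[0,1,0],[1,0,0],[0,0,-1]]).T)
plan([.466,-.354,.17],Rd,10)
im=cv2.resize(manip.capture("top")[150:246,183:299,::-1],None,fx=5,fy=5,interpolation=cv2.INTER_CUBIC)
cv2.imwrite("pics/e1.png",im)
# yellow pixels
b=manip.capture("top")[150:215,185:260].astype(int);m=(b[...,0]>150)&(b[...,1]>120)&(b[...,2]<90)
ys,xs=np.nonzero(m);print(list(zip(xs+185,ys+150)))
m=(b[...,0]>150)&(b[...,1]<70)&(b[...,2]<70);ys,xs=np.nonzero(m);print("red",xs.mean()+185,ys.mean()+150)
for d in(-3,0,3):
  t=np.radians(d);q=np.cos(t)*up+np.sin(t)*cw;print(d,proj(fx(np.array([c0+.013*nn+.041*q,c0+.047*nn+.036*q,c0+.047*nn]),V),"top").round(1).tolist())
E
```

```text
t: 9.55
position: [0.5111, -0.0238, 0.2111]
ee_rot: [150.0, -0.2, 82.2]
contact_force: [0.6, -0.3, -1.1]
width: 1.003
need: dist 335.8 ang 31.0 wvec/n [ 0.052  0.003 -0.013]
[np.float64(0.052), np.float64(0.003), np.float64(-0.013)] [-33.0, -2.0, 3.0]
[np.float64(0.052), np.float64(0.003), np.float64(-0.013)] [-33.0, -2.0, 3.0]
[np.float64(0.052), np.float64(0.003), np.float64(-0.013)] [-33.0, -3.0, 3.0]
[np.float64(0.052), np.float64(0.003), np.float64(-0.013)] [-33.0, -3.0, 4.0]
[np.float64(0.052), np.float64(0.003), np.float64(-0.013)] [-33.0, -3.0, 4.0]
[np.float64(0.052), np.float64(0.003), np.float64(-0.013)] [-33.0, -3.0, 4.0]
[np.float64(0.052), np.float64(0.003), np.float64(-0.013)] [-33.0, -4.0, 4.0]
[np.float64(0.052), np.float64(0.003), np.float64(-0.013)] [-33.0, -4.0, 4.0]
[np.float64(0.052), np.float64(0.003), np.float64(-0.013)] [-33.0, -4.0, 4.0]
[np.float64(0.052), np.float64(0.003), np.float64(-0.013)] [-33.0, -4.0, 4.0]
[(np.int64(193), np.int64(158)), (np.int64(203), np.int64(158)), (np.int64(218), np.int64(161)), (np.int64(234), np.int64(163)), (np.int64(211), n
[... 2070 characters left out ...]
64(214), np.int64(193)), (np.int64(191), np.int64(194)), (np.int64(240), np.int64(195)), (np.int64(241), np.int64(195)), (np.int64(194), np.int64(196)), (np.int64(196), np.int64(200)), (np.int64(198), np.int64(203)), (np.int64(240), np.int64(205)), (np.int64(203), np.int64(207)), (np.int64(190), np.int64(208)), (np.int64(190), np.int64(209)), (np.int64(227), np.int64(210)), (np.int64(201), np.int64(211)), (np.int64(222), np.int64(211)), (np.int64(218), np.int64(213)), (np.int64(226), np.int64(214))]
red 219.53846153846155 174.69230769230768
-3 [[216.0, 173.7], [213.8, 179.4], [213.5, 193.7]]
0 [[216.9, 173.8], [214.6, 179.5], [213.5, 193.7]]
3 [[217.7, 173.9], [215.4, 179.6], [213.5, 193.7]]
```

View pics/e1.png

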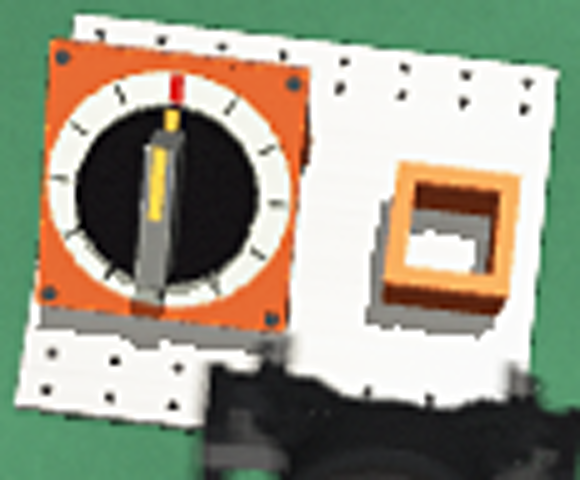

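The yellow pointer tip at (172,120) is directly under the red mark at (177,88). Its centroid, 216.9 px, equals the 0° prediction of 216.9. The dial is at zero, so now to the handle hover.

```bash
python3 -m pendant '[[[0.052,0.003,-0.013,-33,-2,3,1],[0.052,0.003,-0.013,-33,-2,3,1],[0.052,0.003,-0.013,-33,-3,3,1],[0.052,0.003,-0.013,-33,-3,4,1],[0.052,0.003,-0.013,-33,-3,4,1],[0.052,0.003,-0.013,-33,-3,4,1],[0.052,0.003,-0.013,-33,-4,4,1],[0.052,0.003,-0.013,-33,-4,4,1],[0.052,0.003,-0.013,-33,-4,4,1],[0.052,0.003,-0.013,-33,-4,4,1],[0,0,0,0,0,0,1],[0,0,0,0,0,0,1]]]'
python3 - <<'E'
from h import *
Rd=R.from_matrix(np.array([[0,1,0],[1,0,0],[0,0,-1]]).T)
plan([.466,-.354,.17],Rd,1);p,r,s=now();print(s["q"])
out=[]
for n,(x,y,w,h) in {"scene":(75,165,90,110),"top":(350,180,90,110)}.items():
    c=manip.capture(n)[:,:,::-1]
    im=cv2.resize(c[y:y+h,x:x+w],None,fx=4.4,fy=4.4,interpolation=cv2.INTER_CUBIC)
    im=cv2.convertScaleAbs(im,alpha=1.4,beta=20)
    def dot(P,col):
        q=(proj(P,n)[0]-[x,y]+.5)*4.4-.5;cv2.circle(im,tuple(q.round().astype(int).tolist()),3,col,1)
    for d in(-.0425,.0425):
        dot(p+r.apply([d,0,-.013-.037]),(255,0,255))     # tool-length hypothesis
        dot(p+r.apply([d,0,-.013])+[-.018,.002,.032],(0,255,255)) # world offset
    dot([.466,-.354,.14],(0,0,255)); out.append(im)
cv2.imwrite("pics/f1.png",np.hstack(out))
E
```

```text
t: 10.85
position: [0.4654, -0.3467, 0.1673]
ee_rot: [179.7, 0.1, 89.6]
contact_force: [0.9, 0.2, 0.2]
width: 0.999
need: dist 7.8 ang 0.5 wvec/n [ 0.005  0.001 -0.007]
[np.float64(0.005), np.float64(0.001), np.float64(-0.007)] [-7.0, 1.0, -3.0]
[ 44.11138036  20.89615672 -17.05648743 103.30703998   7.0978845
  56.55681554 113.80734162]
```

View pics/f1.png

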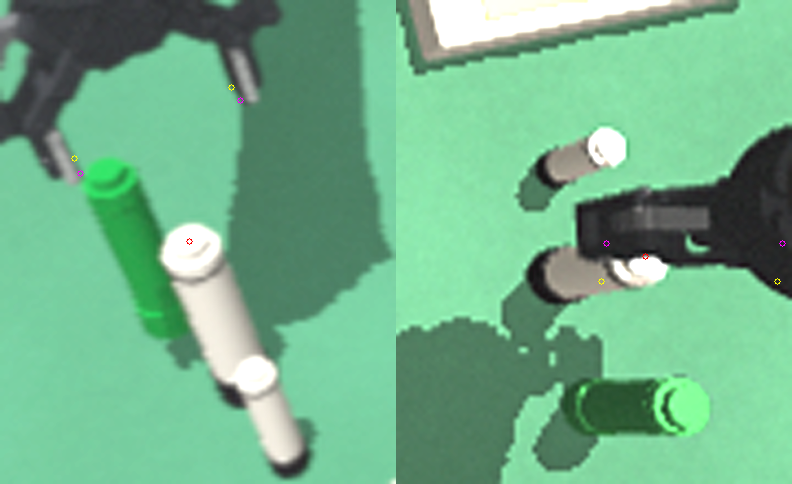

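The shorter-tool model fits: predicted tips (80,174) and (240,101) against seen tips (75,180) and (250,98). The handle-top prediction (190,241) lies on the white stub. Next I centre and descend.

```bash
python3 -m pendant '[[[0.005,0,-0.007,-4,1,0,1],[0,0,0,-3,0,0,1],[0,0,0,0,0,15,1],[0,0,0,0,0,20,1],[0,0,0,0,0,20,1],[0,0,0,0,0,20,1],[0,0,0,0,0,20,1],[0,0,0,0,0,15,1],[0,0,0,0,0,8,1],[0,0,0,0,0,0,1],[0,0,0,0,0,0,1]]]'
python3 - <<'E'
from h import *
Rd=R.from_matrix(np.array([[0,1,0],[1,0,0],[0,0,-1]]).T)
plan([.466,-.354,.0493],Rd,1)
E
```

```text
t: 12.05
position: [0.4664, -0.3544, 0.0505]
ee_rot: [179.9, 0.1, 90.0]
contact_force: [-0.5, -0.7, 0.2]
width: 1.001
need: dist 1.3 ang 0.1 wvec/n [0.001 0.002 0.001]
[np.float64(0.001), np.float64(0.002), np.float64(0.001)] [0.0, -0.0, 1.0]
```

```bash
python3 -m pendant '[[[0,0,0,0,0,0,0.3],[0,0,0,0,0,0,-0.1],[0,0,0,0,0,0,-1],[0,0,0,0,0,0,-1],[0,0,0,0,0,0,-1],[0,0,0,0,0,0,-1],[0,0,0,0,0,0,-1],[0,0,0,0,0,0,-1]]]' && python3 -m pendant '[[[0,0,0,0,0,-5,-1],[0,0,0,0,0,-10,-1],[0,0,0,0,0,-20,-1],[0,0,0,0,0,-25,-1],[0,0,0,0,0,-30,-1],[0,0,0,0,0,-30,-1],[0,0,0,0,0,-10,-1],[0,0,0,0,0,0,-1],[0,0,0,0,0,0,-1]]]'
python3 - <<'E'
from h import *
p,r,s=now();print(s["contact_force"],s["width"]*85)
Rd=R.from_matrix(np.array([[0,1,0],[1,0,0],[0,0,-1]]).T)
plan([.5808,-.0505,.18],Rd,12)
E
```

```text
t: 12.85
position: [0.4665, -0.3544, 0.0506]
ee_rot: [179.9, 0.1, 90.0]
contact_force: [-0.5, 0.9, 5.4]
width: 0.336
t: 13.75
position: [0.4651, -0.3536, 0.179]
ee_rot: [-179.9, 0.1, 90.0]
contact_force: [-0.1, 0.6, -1.7]
width: 0.339
[-0.11651857  0.60359961 -1.67377476] 28.778098704029947
need: dist 324.4 ang 0.1 wvec/n [-0.  0.  0.]
[np.float64(-0.0), np.float64(0.0), np.float64(0.0)] [25.0, 10.0, -0.0]
[np.float64(-0.0), np.float64(0.0), np.float64(0.0)] [25.0, 10.0, -0.0]
[np.float64(-0.0), np.float64(0.0), np.float64(0.0)] [25.0, 10.0, -0.0]
[np.float64(-0.0), np.float64(0.0), np.float64(0.0)] [25.0, 10.0, -0.0]
[np.float64(-0.0), np.float64(0.0), np.float64(0.0)] [25.0, 10.0, -0.0]
[np.float64(-0.0), np.float64(0.0), np.float64(0.0)] [25.0, 10.0, -0.0]
[np.float64(-0.0), np.float64(0.0), np.float64(0.0)] [25.0, 10.0, -0.0]
[np.float64(-0.0), np.float64(0.0), np.float64(0.0)] [25.0, 10.0, -0.0]
[np.float64(-0.0), np.float64(0.0), np.float64(0.0)] [25.0, 10.0, -0.0]
[np.float64(-0.0), np.float64(0.0), np.float64(0.0)] [25.0, 10.0, -0.0]
[np.float64(-0.0), np.float64(0.0), np.float64(0.0)] [25.0, 10.0, -0.0]
[np.float64(-0.0), np.float64(0.0), np.float64(0.0)] [25.0, 10.0, -0.0]
```

The handle is held: width 29 mm, weight about 1.6 N. Its bottom is about 128 mm up, so it clears everything on the way. Next I carry it over the well.

```bash
python3 -m pendant '[[[0,0,0,15,6,0,-1],[0,0,0,25,10,0,-1],[0,0,0,30,11,0,-1],[0,0,0,32,12,0,-1],[0,0,0,35,13,0,-1],[0,0,0,35,13,0,-1],[0,0,0,35,13,0,-1],[0,0,0,32,12,0,-1],[0,0,0,30,12,0,-1],[0,0,0,20,8,0,-1],[0,0,0,12,5,0,-1],[0,0,0,0,0,0,-1]]]'
cat > k.py <<'E'
from h import *
Rd=R.from_matrix(np.array([[0,1,0],[1,0,0],[0,0,-1]]).T)
plan([.5808,-.0505,.0626],Rd,1);s=now()[2];print(s["contact_force"],s["wrist_torque"],s["width"]*85)
E
python3 k.py
```

```text
t: 14.95
position: [0.5806, -0.0498, 0.1787]
ee_rot: [-180.0, 0.0, 90.3]
contact_force: [-0.3, 0.3, -0.3]
width: 0.337
need: dist 116.1 ang 0.3 wvec/n [-0.001  0.     0.005]
[np.float64(-0.001), np.float64(0.0), np.float64(0.005)] [-1.0, 0.0, 116.0]
[-0.27983176  0.26605362 -0.32651277] [-0.02347923  0.04121864  0.04090445] 28.6826233860701
```

```bash
python3 -m pendant '[[[0,0,0.005,-1,0,10,-1],[0,0,0,0,0,15,-1],[0,0,0,0,0,10,-1],[0,0,0,0,0,5,-1],[0,0,0,0,0,4,-1],[0,0,0,0,0,4,-1],[0,0,0,0,0,4,-1],[0,0,0,0,0,4,-1],[0,0,0,0,0,0,-1]]]'; python3 k.py
```

```text
t: 15.85
position: [0.5805, -0.054, 0.1232]
ee_rot: [-180.0, 0.1, 89.8]
contact_force: [0.1, -0.1, -1.0]
width: 0.339
need: dist 60.7 ang 0.3 wvec/n [-0.     0.002 -0.004]
[np.float64(-0.0), np.float64(0.002), np.float64(-0.004)] [4.0, 0.0, 61.0]
[ 0.09202739 -0.13079442 -0.98759574] [ 0.03992217 -0.01738186  0.03597698] 28.812021013843033
```

Its bottom is 4 mm inside the rim with no contact. I'll shift +3 mm in y and lower on.

```bash
python3 -m pendant '[[[0,0,0,2,0,0,-1],[0,0,0,1,0,2,-1],[0,0,0,0,0,6,-1],[0,0,0,0,0,8,-1],[0,0,0,0,0,8,-1],[0,0,0,0,0,8,-1],[0,0,0,0,0,8,-1],[0,0,0,0,0,6,-1],[0,0,0,0,0,4,-1],[0,0,0,0,0,0,-1]]]'; python3 k.py
```

```text
t: 16.85
position: [0.5805, -0.0511, 0.073]
ee_rot: [-180.0, 0.1, 89.7]
contact_force: [1.0, 0.1, -0.4]
width: 0.34
need: dist 10.4 ang 0.3 wvec/n [-0.     0.002 -0.004]
[np.float64(-0.0), np.float64(0.002), np.float64(-0.004)] [1.0, 0.0, 10.0]
[ 0.98812533  0.08325029 -0.35555737] [0.01814622 0.00399884 0.03066443] 28.859169774598605
```

```bash
python3 -m pendant '[[[0,0,0,0,0,3,-1],[0,0,0,0,0,3,-1],[0,0,0,0,0,2,-1],[0,0,0,0,0,1,-1],[0,0,0,0,0,0,-1]]]'; python3 k.py; python3 -m pendant '[[[0,0,0,0,0,1,-1],[0,0,0,0,0,1,-1],[0,0,0,0,0,0,-1]]]'
```

```text
t: 17.35
position: [0.5808, -0.0511, 0.0645]
ee_rot: [180.0, 0.1, 89.7]
contact_force: [-0.2, -0.0, -1.3]
width: 0.337
need: dist 2.0 ang 0.3 wvec/n [ 0.     0.002 -0.004]
[np.float64(0.0), np.float64(0.002), np.float64(-0.004)] [1.0, -0.0, 2.0]
[-0.24597819 -0.00789349 -1.29437124] [ 0.05654453 -0.02585518 -0.03496816] 28.62589551433521
t: 17.65
position: [0.581, -0.0511, 0.0627]
ee_rot: [180.0, 0.1, 89.7]
contact_force: [-0.3, -0.6, -0.2]
width: 0.337
```

```bash
python3 -m pendant '[[[0,0,0,0,0,1,-1],[0,0,0,0,0,0,-1],[0,0,0,0,0,0,-1]]]';  python3 -m pendant '[[[0,0,0,0,0,1,-1],[0,0,0,0,0,0,-1],[0,0,0,0,0,0,-1]]]'
```

```text
t: 17.95
position: [0.5813, -0.0511, 0.0627]
ee_rot: [179.9, 0.1, 89.7]
contact_force: [-1.4, 0.5, 6.9]
width: 0.337
t: 18.25
position: [0.5817, -0.0511, 0.0627]
ee_rot: [179.9, 0.1, 89.7]
contact_force: [-4.3, 0.5, 14.2]
width: 0.341
```

The upward force rose from 0 to 14 N while z stayed at 0.0627 (expected 0.0626), so the handle is on the floor of the well. Next I relieve the load, release and withdraw straight up.

```bash
python3 -m pendant '[[[0,0,0,0,0,-1,-1],[0,0,0,0,0,0,-0.2],[0,0,0,0,0,0,0.2],[0,0,0,0,0,0,1],[0,0,0,0,0,0,1],[0,0,0,0,0,0,1],[0,0,0,0,0,0,1],[0,0,0,0,0,-10,1],[0,0,0,0,0,-20,1],[0,0,0,0,0,-30,1],[0,0,0,0,0,-40,1],[0,0,0,0,0,-40,1]]]' && python3 -m pendant '[[[0,0,0,-10,0,-20,1],[0,0,0,-30,-20,0,1],[0,0,0,-35,-25,0,1],[0,0,0,-35,-25,0,1],[0,0,0,-35,-25,0,1],[0,0,0,-20,-15,0,1],[0,0,0,0,0,0,1],[0,0,0,0,0,0,1]]]'
python3 - <<'E'
from h import *
r=lambda n,x,y,w,h:cv2.resize(manip.capture(n)[y:y+h,x:x+w,::-1],None,fx=4,fy=4,interpolation=cv2.INTER_CUBIC)
cv2.imwrite("pics/z1.png",np.hstack([r("top",190,145,100,110),r("scene",220,120,100,110)]))
print(now()[2]["contact_force"])
hh=fx([-.0003,-.0848,.012+.14],V);print("stub exp crop",(proj(hh,"top")-[190,145]+.5)*4,(proj(hh,"scene")-[220,120]+.5)*4+[400,0])
E
```

```text
t: 19.45
position: [0.5804, -0.0507, 0.2036]
ee_rot: [180.0, 0.1, 89.8]
contact_force: [0.1, 0.0, 0.8]
width: 1.001
t: 20.25
position: [0.4701, -0.2155, 0.2226]
ee_rot: [179.9, 0.1, 89.7]
contact_force: [1.0, 0.4, 1.2]
width: 1.0
[ 0.58812514  0.65033823 -0.38301856]
stub exp crop [[341.35636412 178.18269792]] [[506.6884709  269.59725791]]
```

View pics/z1.png

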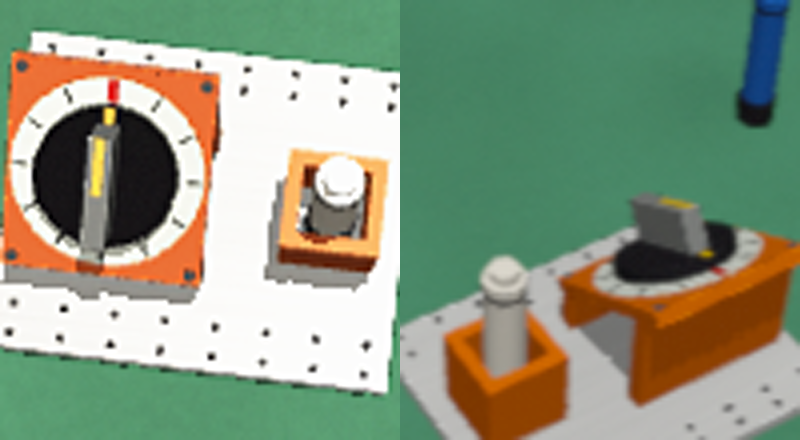

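The handle stands upright in the well: its stub is at (340,180) against an expected (341,178), and at (504,268) against (507,270) in the scene view. The pointer at (109,116) is under the red mark at (113,91). The blue handle is still standing, and the robot touches nothing.

Run:
```python
from h import *
c=manip.capture("top");o=cv2.imread("pics/top0.png")[:,:,::-1]
print("blue/carton change",cv2.absdiff(c,o)[120:265,90:160].max(2).__gt__(40).sum())
print(manip.finish_job())
```

```text
blue/carton change 0
the job is handed in; nothing more can be done
None
```

The dial is at zero and the white handle is standing, cap down, on the floor of the fixture's square well. The job is handed in, at about 20 s of the 64 s allowed.

- **Dial:** I turned it about 87° counter-clockwise by the grey bar. In the image the pointer lies where 0° predicts (216.9 px for both). The arm's own angle read 0.6° before release. The pointer was still in line with the red mark in the final picture.
- **Handle:** I took the larger white one. It was held until it reached the floor: the upward force rose to 14 N while the height stayed at 0.0627 m (0.0626 m expected). After release it stands upright within about 1 px of the expected position in both views.
- **Blue handle and carton:** no pixel changed around either between the first and last top pictures.
- **Robot:** it ended clear of everything with the gripper open.

**One disagreement:** the real fingertips were about 37 mm short of the reported tool point along the tool axis. I measured this in both cameras with the fingers open and in the scene view with them shut, and allowed for it. Both grips and the depth in the well came out as expected.

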